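# Set and lock the stop of the carton jig

### The job

Slide the blue stop of the squaring jig along its slot until it holds the carton snugly against the jig's end fence, without crushing it. Then turn the stop's captive brass nut clockwise by hand (fingers only) until its white line lies in the yellow sector, and go on with the red-handled wrench, not the fingers, until the line is at the red mark, where the nut is tight. Finally lay the wrench flat on the black rubber mat and let go, leaving the glue stick, the rubber stamp and the scissors undisturbed.

Things in the scene. Friction and masses are not known exactly. Their poses are not given: they have to be found in the camera images.
- jig: Carton squaring jig, fixed: bed from x = -130 to +140 mm, y = -75 to +75, 12 mm thick. Origin on the table. x axis runs along the slot towards the carton. Blue end fence: inner face at x = +124 mm, top at z = 51. Side fence: y = -61 to -71, x = 40 to 136, top at z = 45. The carton is home with its centre at x = +85 mm.
- stop (a joint): Slide of the blue stop along the jig's x axis, 0 to 0.075 m, growing towards the carton; starts at 0 to 0.04. Its face meets a carton that is home at about 0.066. Takes about 6 N to slide and stays where it is left. The nut rides on it, so it can be slid by gripping the nut.
- stop_face (a point): Middle of the stop's face that meets the carton; x axis points at the carton, z up. The face plate is 100 mm wide (y), 12 mm thick, its top 56 mm above the table. Behind it is a steel shoe 68 mm wide, top 31 mm above the table, reaching back to 105 mm behind the face; two ribs 36 mm high over the bed lie within 30 mm behind the face.
- nut (a joint): Turn of the captive brass nut, rad, growing clockwise seen from above; starts at 0 to 0.35. Yellow sector (finger-tight): 1.20 to 1.70. Red mark: 2.35 (anything over 2.2 is tight); hard stop at 2.42. Takes about 0.22 N m at any angle and stays where it is left. It does not rise or sink.
- nut_mid (a point): Centre of the nut's brass hex, on its axis, 47 mm above the table, 70 mm behind the stop's face. Hex 30 mm across flats, from 35 to 60 mm above the table; below it a 47 mm flange on the shoe, above it a 19 mm stud end 5 mm high. x axis: the white line, mid-flat (flats at every 60 degrees from it); z up; turns with the nut. Yellow sector, red mark: on the disc round the flange.
- carton_center (a point): Centre of the black carton, 78 mm (its x) x 117 mm (y) x 58 mm high, standing loose on the jig's bed, its x roughly along the jig's x, up to 5 mm short of the end fence.
- wrench_center (a point): Open-ended wrench lying flat, 204 mm long, 0.22 kg. x axis runs along it to the jaw, z up; the point is at half height. Red handle 18 mm wide (y), 20 mm high, from x = -95 to +29 mm: grip it there from above. Steel head 53 mm wide, 10 mm thick, at the same half height. Balance point about 13 mm ahead (x) of it.
- wrench_jaw (a point): Centre of the wrench's open jaw, 95 mm ahead of wrench_center; x axis points out of the mouth. Mouth 33 mm wide (y); prongs reach 14 mm beyond this point; its bottom is 19.5 mm behind it. It fits round the nut's hex from the side or from above, its x axis parallel to two flats (so any of 6 directions), with about 12 degrees of play each way.
- mat: Black rubber tool mat, fixed, 240 mm (its x) x 130 mm (y), 3 mm thick; origin at the centre of its underside on the table. The wrench starts on it, and ends with its centre anywhere on it. It is left or right of the jig; the scissors lie on the other side.
- glue_center (a point): Centre of the upright red and white glue stick, 25 mm diameter, 95 mm high, beside the jig. Bystander.
- stamp_center (a point): Centre of the upright wooden rubber stamp, 26 x 52 mm, 70 mm high, beside the jig. Bystander.
- scissors_center (a point): Centre of the orange-handled scissors, 87 x 199 x 9 mm, flat on the table. Bystander.

How it is judged (in metres and radians):
On the way, in this order (a step that is already met when the one before it is completed fails the run):
1. The stop holds the carton home against the end fence (gaps under about 3 mm) (x of carton_center in the frame of jig above 0.0828 m and x of carton_center in the frame of stop_face below 0.042 m), for 0.2 s.
2. The nut has been turned into the yellow sector with the fingers on it (value of joint nut between 1.2 and 1.7 rad and contact force between the fingers and nut above 0.5 N), for 0.1 s.
3. The wrench drives the nut on beyond the yellow sector (value of joint nut above 1.85 rad and contact force between wrench and nut above 0.5 N), for 0.1 s.
At the end, for the whole second after the job is handed in: The stop still holds the carton home (carton within about 2 mm of the end fence, stop within 3 mm of the carton), the nut stands beyond 2.2 rad (line at the red mark), and the wrench lies flat, released and at rest with its centre over the mat (all of step 1 and value of joint nut above 2.2 rad and x of wrench_center in the frame of mat between -0.12 and 0.12 m and y of wrench_center in the frame of mat between -0.065 and 0.065 m and height (world z) of wrench_center below 0.018 m and angle between wrench_center's own z axis and vertical below 0.12 rad and linear speed of wrench below 0.02 m/s and contact force between wrench and nut below 0.1 N); the robot touches nothing.
It fails at once if The fingers turn the nut beyond the yellow sector (value of joint nut above 1.78 rad and contact force between the fingers and nut above 1 N).
It fails at once if The wrench is put to the nut before it is finger-tight (value of joint nut below 1.15 rad and contact force between wrench and nut above 2 N).
It fails at once if The carton is crushed (over 40 N from the stop) (contact force between stop and carton above 40 N).
It fails at once if The glue stick, stamp or scissors are pushed (over 20 mm) or tipped over (distance of any of glue_center, stamp_center, scissors_center from where it was at the start of the episode above 0.02 m or angle between any of glue_center, stamp_center's own z axis and vertical above 0.3 rad).
It also fails if it takes over 69 s, if anything falls off the work surface, if the arm or the gripper's body presses on something with over 40 N, if the wrist force passes 120 N, or if a joint passes its speed limit or range.

### The arm

A 6-joint arm with a two-finger parallel gripper is mounted at the origin on a cart in front of the work surface, level with it; the furniture and walls round the work are solid. World frame = base frame: x ahead of the robot, y to its left, z up, the work surface at z = 0. Lengths are in mm, angles in rad, forces in N, time in s.
With the tool pointing down it reaches from about 300 to 825 mm from the base axis. Payload 5.4 kg.
Tool frame: the origin (TCP) lies at the very end of the fingers, on their centre line; the grasp point (between the pads) lies 19 mm behind it; z points along the fingers, y is the line along which they close (so a half turn about z gives the same grasp; the last joint's range is limited). The gripper opens to 92 mm and grips with 3 to 60 N. Pads are 20 mm wide; open, the fingers measure 128 mm over their backs; the gripper's body (75 mm by 189 mm) begins 69 mm behind the grasp point.
Start: joints at [-0.21, 0.158, 1.597, -0, 1.386, -0.21], TCP at [574.984, -0.018, 214.601] pointing down, gripper open.
Joint ranges: [-2.91, 2.91], [-0.94, 2.29], [0.18, 2.7], [-1.29, 4.43], [0.17, 2.64], [-3, 3]. Speed limits (rad/s): [2.57, 2.57, 3.14, 3.14, 3.14, 3.14].

### API

Orientations are given as a rotation vector (axis times angle).
In Python, from cell import telemetry, vision, job gives the robot as it stands. The module is installed in compiled form; this text tells all that it offers.
- The arm moves only by the shell command python3 -m inch 'ROWS' [FORCE]. ROWS is JSON, a list of rows, each an object of numbers: "tx", "ty", "tz": the shift along the tool's x, y, z in m; "roll": the turn about the tool's z in rad; "jaw": the closure, from -1 (fully open) to 1 (shut). In form: [{"tx": .., "ty": .., "tz": .., "roll": .., "jaw": ..}, ...]. A call has 1 to 20 rows; each row is the pose to reach, as a shift and turn from the pose commanded when the call began, along the tool's axes at that moment; what a row does not reach only later rows make up. A row lasts 1/8 s, in which the tool goes at most 62.5 mm and 10.7 degrees, less where a joint would pass 70% of its speed; a pose out of reach is approached as far as the arm can. A call with a gripper value outside its range is refused whole. The fingers move at their own pace and stop on an object; FORCE is the grip in N (left out, the last holds). Time passes only in rows, so rows that repeat a pose let the fingers close. It gives the time, the measured TCP pose, the force, the opening and the grip force at its end, in the units of the state.
- telemetry.read_state(): the state, without advancing time (a new reading comes with each control period).
- vision.snapshot(name): name is "scene" or "side" or "wrist"; returns a dict with "pixels" (384x512x3 uint8, red, green, blue), "range_z" (384x512 float32, mm along the optical axis (not along the pixel's ray), 0 where there is no reading), "vertical_fov" (degrees; the focal length in pixels is half the picture's height over the tangent of half this angle, whatever the lens; pixels are square), "cx", "cy" (the principal point, pixels), "pose" (4x4, takes a point from camera to world coordinates). Camera axes: x right, y down, z forward; pixel columns grow to the right and rows downward; lengths in mm; the calibration is good to about 2 mm. The wrist camera is an equidistant fisheye: a pixel r from the principal point sees the ray r / f radians off the axis. A picture is of the moment at which its call begins.
- job.close_job(): hands the job in; it is judged then, once.
The state is a dict: "time": time; "qpos": joint angles; "qvel": joint speeds; "joint_efforts": joint torques, N m; "position": TCP position; "ee_rot": TCP orientation; "wrist_force": force on the tool from outside, world axes, zero at the start; "ft_torque": the same for the moment, N m; "grip_width": finger opening in mm; "finger_force": force on a finger pad.
Only numpy, scipy, OpenCV 4.12 (cv2) and the standard library are available. Lean on these libraries where they do the work, as an engineer would, in place of code of your own. Each camera call takes 0.05 s, during which the arm holds its last target. There are 200 camera calls.

## Working session

There is one attempt and no reset: what is moved stays moved. The work goes in short steps, Python scripts to look and compute and a shell command to move; the robot and the scene stay as the last step left them, time stands still between calls to the robot, and variables do not carry over. Pictures are saved under pics/ and viewed, at most 10 in all, crops included, and the job is handed in when it is done.

```bash
mkdir -p pics; cat > h.py <<'E'
import numpy as np, cv2
from cell import telemetry, vision, job
def snap(n):
    s=vision.snapshot(n); return s
def cloud(s):
    h,w=s["range_z"].shape; f=h/2/np.tan(np.radians(s["vertical_fov"])/2)
    v,u=np.mgrid[:h,:w]; z=s["range_z"]
    x=(u-s["cx"])/f; y=(v-s["cy"])/f
    P=np.stack([x*z,y*z,z],-1)@s["pose"][:3,:3].T+s["pose"][:3,3]
    P[z==0]=np.nan
    return P
def save(s,name): cv2.imwrite("pics/"+name,s["pixels"][:,:,::-1])
E
python3 - <<'E'
from h import *
print(telemetry.read_state())
a=[]
for n in("scene","side"):
    s=snap(n); np.save(n+".npy",s,allow_pickle=True); a.append(s["pixels"]); print(n,s["vertical_fov"],s["cx"],s["cy"],s["pose"])
    cv2.imwrite(f"pics/{n}0.png",cv2.resize(s["pixels"][:,:,::-1],(800,600)))
E
```

```text
{'time': 0.0, 'qpos': array([-2.10082706e-01,  1.59051496e-01,  1.59825512e+00, -1.23019779e-06,
        1.38621704e+00, -2.10125666e-01]), 'qvel': array([ 6.90700647e-04,  1.02519861e-03,  6.34589530e-04, -2.45263420e-04,
        6.62607277e-04,  4.87052036e-05]), 'joint_efforts': array([ 4.79022274e-04, -3.85570908e+01, -3.22103977e+01,  7.00944406e-02,
        3.78346047e-02, -1.56143192e-04]), 'position': array([5.74353934e+02, 1.26162179e-01, 2.13606110e+02]), 'ee_rot': array([-2.22024805e+00, -2.22034394e+00,  1.65105135e-03]), 'wrist_force': array([-0.44579306, -0.02420491,  0.09425203]), 'ft_torque': array([-0.01227408, -0.00246207,  0.02027284]), 'finger_force': 0.0, 'grip_width': 91.88323931071014}
scene 46.433679749167865 256.42028144313804 193.27716824358063 [[-8.71247689e-01 -2.65688039e-01  4.12719434e-01  3.97623629e+01]
 [-4.90832938e-01  4.66037293e-01 -7.36133323e-01  1.04116453e+03]
 [ 3.23917117e-03 -8.43930748e-01 -5.36442355e-01  7.70335095e+02]
 [ 0.00000000e+00  0.00000000e+00  0.00000000e+00  1.00000000e+00]]
side 51.022750916752244 262.2696757089264 189.3903518720117 [[ 9.57098822e-01 -1.77410016e-01  2.29101574e-01  2.53983471e+02]
 [-2.89282176e-01 -6.30493552e-01  7.20273353e-01 -9.32729383e+02]
 [ 1.66633582e-02 -7.55647780e-01 -6.54766191e-01  9.70146098e+02]
 [ 0.00000000e+00  0.00000000e+00  0.00000000e+00  1.00000000e+00]]
```

View pics/scene0.png

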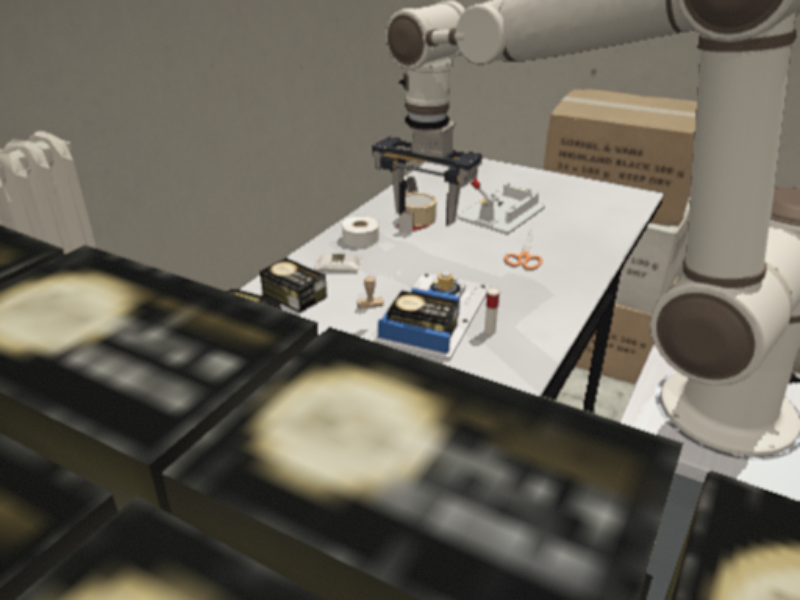

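View pics/side0.png

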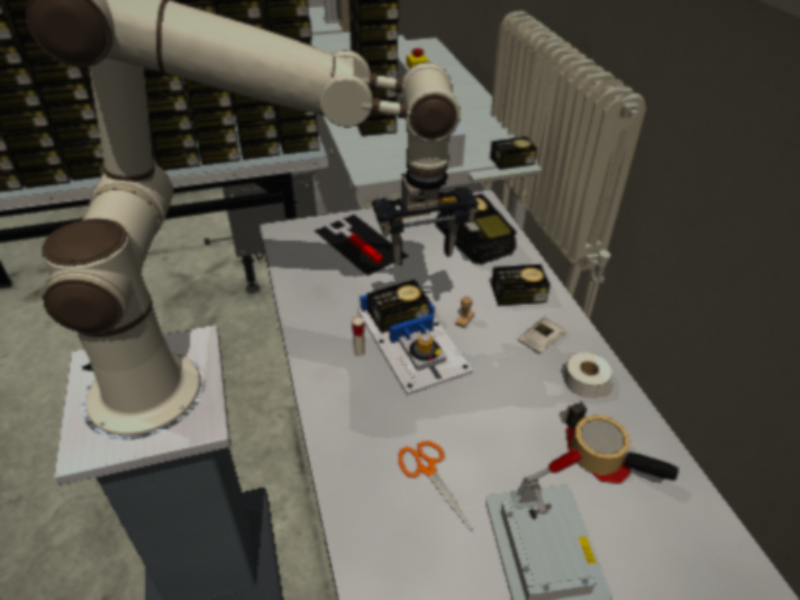

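The side view shows the jig at (415,335), the nut at (425,345), the mat with the red wrench at (360,243), the glue stick at (358,335), the stamp at (466,310) and the scissors at (425,470). The jig's x axis points away from this camera. Next I measure them.

```bash
cat >> h.py <<'E'
def comps(s,P,name,m,zr,minpx=12):
    m=m&(P[...,2]>zr[0])&(P[...,2]<zr[1])&(P[...,0]>150)&(P[...,0]<1000)&(abs(P[...,1])<600)
    n,l,st,c=cv2.connectedComponentsWithStats(m.astype(np.uint8))
    out=[]
    for i in range(1,n):
        if st[i,4]<minpx: continue
        q=P[l==i]; r=cv2.minAreaRect(q[:,:2].astype(np.float32))
        out.append(q); print(name,st[i,4],c[i].round(),"mean",q.mean(0).round(1),"zmax",q[:,2].max().round(1),"rect",np.round(r[0],1),np.round(r[1],1),round(r[2],1))
    return out
def hsv(s):
    H=cv2.cvtColor(s["pixels"],cv2.COLOR_RGB2HSV).astype(int); return H[...,0],H[...,1],H[...,2]
E
python3 - <<'E'
from h import *
for n in("side","scene"):
    s=np.load(n+".npy",allow_pickle=True).item(); P=cloud(s); h,S,v=hsv(s); print(n)
    comps(s,P,"blue",(h>100)&(h<125)&(S>130)&(v>60),(10,80))
    comps(s,P,"red",((h<6)|(h>174))&(S>150)&(v>80),(0,110))
    comps(s,P,"brass",(h>12)&(h<28)&(S>90)&(v>90),(25,75))
    comps(s,P,"orange",(h>5)&(h<16)&(S>150)&(v>100),(-10,25))
    comps(s,P,"wood",(h>8)&(h<22)&(S>60)&(v>60),(5,80))
    comps(s,P,"mat",(v<50),(-4,14),60)
    comps(s,P,"high",(v<70),(40,80),60)
E
```

```text
side
blue 24 [232. 192.] mean [473.7  99.1  43.8] zmax 55.5 rect [474.3 100.5] [14.8 10.5] 76.7
blue 248 [263. 208.] mean [552.9  -9.8  47.2] zmax 61.3 rect [5.603e+02 3.000e-01] [118.2  62.5] 11.4
red 102 [235. 159.] mean [534.8 315.5  22.7] zmax 29.7 rect [536.3 339. ] [ 38.3 144.5] 20.2
red 20 [229. 212.] mean [433.6 -23.5  75.9] zmax 88.8 rect [433.3 -23.7] [ 6.3 13.6] 62.4
red 34 [355. 299.] mean [ 658.9 -445.7  105.9] zmax 110.0 rect [ 660.7 -446.5] [10.1 19.5] 37.8
red 116 [393. 304.] mean [ 800.4 -435.3    5.4] zmax 8.6 rect [ 798.7 -435.8] [27.  63.9] 87.5
brass 102 [340. 175.] mean [865.7  67.1  59.7] zmax 64.3 rect [864.7  66. ] [52.1 49.2] 45.2
brass 113 [261. 187.] mean [567.4  68.1  71.4] zmax 75.0 rect [568.2  69.7] [48.3 49.3] 87.0
brass 28 [298. 193.] mean [685.  15.  64.] zmax 69.9 rect [685.8  17.8] [20.5 17.2] 78.1
brass 45 [272. 219.] mean [560.6 -76.4  59.2] zmax 66.0 rect [564.  -65.7] [47.6 26.9] 76.3
brass 12 [280. 225.] mean [586.5 -85.3  33.5] zmax 36.1 rect [586.5 -84.6] [19.   6.6] 71.0
brass 391 [385. 284.] mean [ 787.5 -395.5   50.9] zmax 60.2 rect [ 79
[... 3055 characters left out ...]
   56.3  55.2] zmax 59.9 rect [806.8  53.3] [16.5 48.8] 60.0
wood 84 [285. 180.] mean [555.3 -60.   47.9] zmax 59.9 rect [561.  -62.3] [36.6 23.9] 7.7
wood 121 [236. 188.] mean [681.5  27.3  27.5] zmax 65.0 rect [683.2  25. ] [47.7 23.5] 39.8
wood 96 [262. 193.] mean [569.   65.4  66.9] zmax 71.7 rect [566.7  68.4] [55.4 64.6] 4.4
wood 34 [282. 193.] mean [516.8  38.9  66.6] zmax 69.4 rect [518.4  37. ] [47.6 16.8] 9.4
high 300 [186. 179.] mean [826.4  90.2  51.9] zmax 59.9 rect [839.6  74.7] [ 76.7 121.5] 81.5
high 77 [171. 192.] mean [797.8 201.6  72.3] zmax 75.3 rect [809.6 199.2] [23.7 86.8] 85.4
high 412 [271. 201.] mean [529.3  83.3  62.4] zmax 70.2 rect [538.2  66.3] [114.6  82.3] 8.8
```

```bash
python3 - <<'E'
from h import *
s=snap("wrist"); np.save("wrist.npy",s,allow_pickle=True); print(s["vertical_fov"],s["cx"],s["cy"],s["pose"])
cv2.imwrite("pics/wrist0.png",cv2.resize(s["pixels"][:,:,::-1],(800,600)))
E
```

```text
65.70646984690485 254.54758948228974 191.79193592394003 [[ 9.99997783e-01  7.98307700e-04 -1.94854966e-03  5.74997436e+02]
 [ 2.98371912e-04 -9.69732840e-01 -2.44168241e-01  6.92359383e+01]
 [-2.08449399e-03  2.44167118e-01 -9.69730928e-01  3.83699627e+02]
 [ 0.00000000e+00  0.00000000e+00  0.00000000e+00  1.00000000e+00]]
```

View pics/wrist0.png

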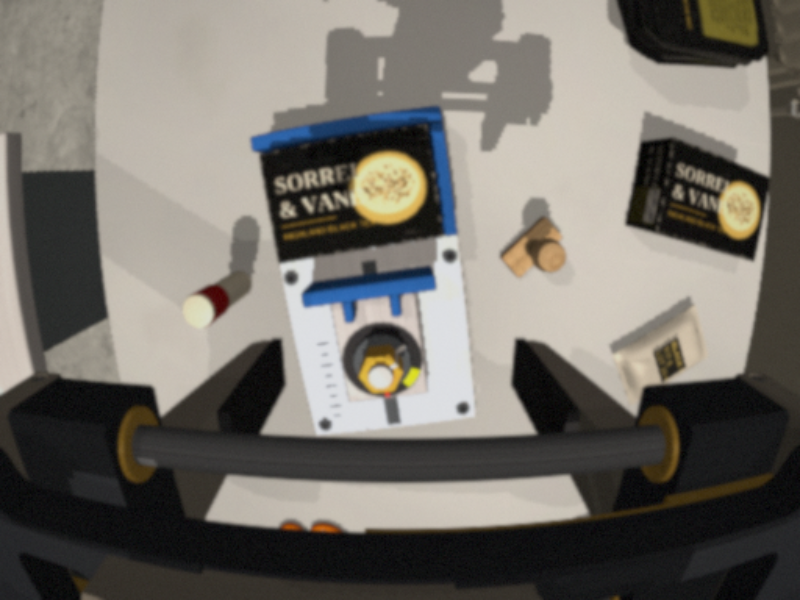

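The wrist view shows the nut at (380,372), yellow sector (412,377), carton (350,190), glue stick (205,305), stamp (535,245). Next I measure with the fisheye model.

```bash
cat >> h.py <<'E'
def frays(s,uv):
    f=192/np.tan(np.radians(s["vertical_fov"])/2); uv=np.atleast_2d(uv).astype(float)
    d=uv-[s["cx"],s["cy"]]; r=np.hypot(*d.T)+1e-9; t=r/f
    return np.c_[d*(np.sin(t)/r)[:,None],np.cos(t)]@s["pose"][:3,:3].T
def onplane(s,uv,z):
    D=frays(s,uv); o=s["pose"][:3,3]; return o+D*((z-o[2])/D[:,2])[:,None]
def fcloud(s):
    v,u=np.mgrid[:384,:512]; uv=np.c_[u.ravel(),v.ravel()]; D=frays(s,uv); R=s["pose"][:3,:3]
    zc=D@R[:,2]; P=s["pose"][:3,3]+D*(s["range_z"].ravel()/zc)[:,None]; P[s["range_z"].ravel()==0]=np.nan
    return P.reshape(384,512,3)
def topdown(s,c,z,half,n=600):
    """rectify a fisheye picture to world plane z, centred c; up=+y, right=+x"""
    g=np.linspace(-half,half,n); X,Y=np.meshgrid(c[0]+g,c[1]-g); R=s["pose"][:3,:3]
    p=(np.stack([X,Y,np.full_like(X,z)],-1)-s["pose"][:3,3])@R
    f=192/np.tan(np.radians(s["vertical_fov"])/2); rr=np.hypot(p[...,0],p[...,1]); t=np.arctan2(rr,p[...,2])
    return cv2.remap(s["pixels"][:,:,::-1].copy(),(s["cx"]+f*t*p[...,0]/rr).astype(np.float32),(s["cy"]+f*t*p[...,1]/rr).astype(np.float32),1)
E
python3 - <<'E'
from h import *
s=np.load("wrist.npy",allow_pickle=True).item(); P=fcloud(s); h,S,v=hsv(s)
comps(s,P,"blue",(h>100)&(h<125)&(S>130)&(v>60),(10,80))
comps(s,P,"bluetop",(h>100)&(h<125)&(S>130)&(v>60),(53,60))
comps(s,P,"brass",(h>12)&(h<28)&(S>90)&(v>90),(56,63))
comps(s,P,"stud",(v>120),(63,68))
comps(s,P,"cart",(v>=0),(67,73),200)
comps(s,P,"yellow",(h>24)&(h<34)&(S>150)&(v>120),(20,50),4)
comps(s,P,"wood",(h>8)&(h<22)&(S>60)&(v>60),(5,80),60)
comps(s,P,"glue",((h<6)|(h>174))&(S>120),(30,110))
comps(s,P,"bed",(v>140)&(S<60),(10,14),200)
cv2.imwrite("pics/nuttop.png",topdown(s,(566,-66),60,45))
E
```

```text
blue 1711 [242.  92.] mean [560.2  99.8  48.6] zmax 68.9 rect [542.   72.4] [138.4  92.5] 7.1
blue 1042 [236. 186.] mean [552.9  -7.1  53.5] zmax 57.3 rect [553.2 -14.1] [96.7 27.9] 8.0
bluetop 800 [236. 185.] mean [552.8  -5.8  55.1] zmax 57.3 rect [552.1  -6.4] [96.7 12.2] 7.8
brass 311 [474. 137.] mean [867.8  62.7  57.3] zmax 59.2 rect [868.   65.1] [50.3 49.4] 66.6
brass 17 [462. 125.] mean [843.3  76.4  57.2] zmax 58.4 rect [842.7  76.6] [7.5 5.2] 5.0
brass 114 [473. 133.] mean [864.8  68.5  57.3] zmax 59.4 rect [866.   68.8] [32.1 17.4] 5.5
brass 14 [477. 140.] mean [873.9  59.1  57. ] zmax 58.5 rect [874.2  59.2] [7.4 2.7] 4.5
brass 74 [347. 162.] mean [679.   22.8  61. ] zmax 62.9 rect [680.4  22.7] [22.5 11.9] 73.0
brass 315 [243. 237.] mean [560.6 -67.7  60.3] zmax 62.3 rect [560.9 -69.8] [32.9 30.1] 67.5
stud 210 [353. 164.] mean [685.4  20.7  64.4] zmax 67.8 rect [685.7  20.4] [19.4 19.6] 0.5
stud 194 [243. 241.] mean [560.8 -69.9  65.7] zmax 67.6 rect [560.9 -70.2] [18.1 18.1] 23.4
cart 7898 [225. 124.] mean [542.8  64.3  69.4] zmax 71.8 rect [541.8  64.1] [117.7  79.2]
[... 589 characters left out ...]
45.4  69.4] zmax 71.5 rect [513.2  45.4] [37.2  3. ] 9.5
wood 935 [343. 160.] mean [682.2  21.7  31.9] zmax 67.8 rect [685.1  21.1] [52. 24.] 44.2
wood 198 [204. 147.] mean [519.7  38.9  69.3] zmax 71.2 rect [520.  39.] [51.1  4.8] 8.8
wood 175 [428. 229.] mean [829.6 -77.9  24.4] zmax 26.3 rect [831.  -80.6] [27.1 40.4] 29.8
wood 438 [245. 235.] mean [563.  -68.3  51.1] zmax 66.6 rect [561.  -77.8] [49.  36.3] 72.3
wood 68 [208. 338.] mean [ 496.3 -275.1    7.6] zmax 10.0 rect [ 497.3 -275.7] [10.7 35.6] 88.5
glue 176 [139. 190.] mean [444.2  -6.8  76. ] zmax 90.3 rect [443.5  -7.3] [ 6.5 20.6] 30.8
bed 6364 [248. 226.] mean [564.5 -73.5  11.8] zmax 14.0 rect [560.1 -62.4] [151.1 165.4] 8.3
```

View pics/nuttop.png

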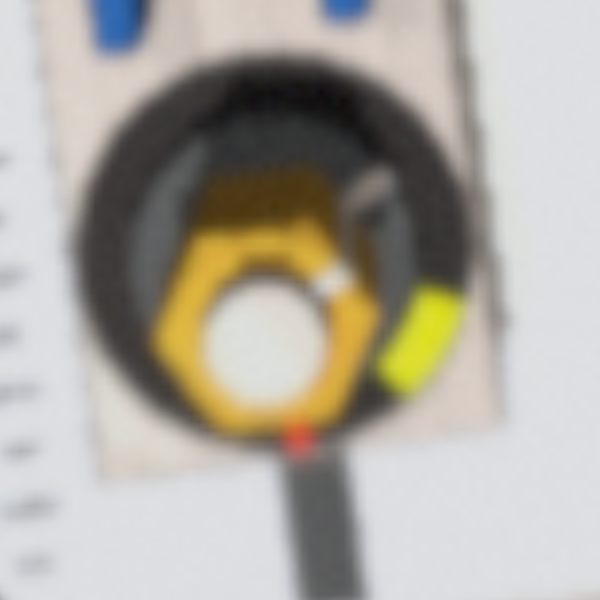

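The crop shows the hex centred at (265,325), i.e. nut ≈ (561,-70). The white line is at (333,280), about 32° world (nut ≈ 0.35 rad). Yellow is at (420,340) and the red mark at (300,440). Jig x points at about 98.3° and the gap between stop and carton is about 26 mm. I'll approach above the nut with the pads on its line flat.

```bash
python3 -m inch '[{"tx":-0.035,"ty":-0.007,"tz":0.03,"roll":-0.18,"jaw":-1},{"tx":-0.0698,"ty":-0.014,"tz":0.06,"roll":-0.36,"jaw":-1},{"tx":-0.0698,"ty":-0.014,"tz":0.09,"roll":-0.55,"jaw":-1},{"tx":-0.0698,"ty":-0.014,"tz":0.11,"roll":-0.55,"jaw":-1},{"tx":-0.0698,"ty":-0.014,"tz":0.11,"roll":-0.55,"jaw":-1},{"tx":-0.0698,"ty":-0.014,"tz":0.11,"roll":-0.55,"jaw":-1}]' 60
cat > look.py <<'E'
from h import *
s=snap("wrist"); np.save("w.npy",s,allow_pickle=True); P=fcloud(s); h,S,v=hsv(s); print(telemetry.read_state()["position"],telemetry.read_state()["ee_rot"])
comps(s,P,"bluetop",(h>100)&(h<125)&(S>130)&(v>60),(52,60),100)
comps(s,P,"stud",(v>110),(63,68),40)
comps(s,P,"brass",(h>12)&(h<28)&(S>90)&(v>90),(56,63),60)
comps(s,P,"cart",(v>=0),(67,73),300)
comps(s,P,"yellow",(h>24)&(h<34)&(S>150)&(v>120),(20,50),4)
E
python3 look.py
```

```text
time: 0.9
position: [561.5, -69.9, 105.5]
ee_rot: [1.534, 2.74, 0.0]
wrist_force: [0.0, 0.1, 0.2]
grip_width: 92.1
finger_force: 0.0
[561.85609907 -69.97272936 105.87408781] [1.53357600e+00 2.73948570e+00 6.25426753e-04]
bluetop 1731 [285. 132.] mean [550.8  -7.2  55.3] zmax 57.7 rect [552.1  -7.1] [97.  11.7] 7.7
stud 290 [435. 195.] mean [684.5  20.4  64.4] zmax 68.0 rect [684.9  20.8] [19.6 19.3] 14.4
stud 476 [253. 212.] mean [560.6 -69.7  65.6] zmax 67.3 rect [560.8 -70.1] [18.1 18.4] 83.5
brass 148 [425. 194.] mean [678.1  16.5  60.5] zmax 63.0 rect [679.9  18.3] [12.6 20.8] 27.3
brass 776 [252. 208.] mean [559.2 -68.6  60.4] zmax 62.9 rect [560.6 -70. ] [30.  33.3] 37.2
cart 14410 [327.  52.] mean [544.1  59.2  69.3] zmax 72.1 rect [541.6  64. ] [117.5  78.9] 9.0
yellow 155 [268. 227.] mean [585.4 -84.2  31.4] zmax 33.2 rect [585.5 -84.7] [17.6  8.3] 67.5
```

```bash
python3 -m inch '[{"tz":0.03,"jaw":-1},{"tz":0.055,"jaw":-1},{"tz":0.066,"jaw":-1},{"tz":0.066,"jaw":-1},{"tz":0.066,"jaw":1},{"tz":0.066,"jaw":1},{"tz":0.066,"jaw":1},{"tz":0.066,"jaw":1},{"tz":0.066,"jaw":1},{"tz":0.066,"jaw":1},{"tz":0.066,"jaw":1}]' 50; python3 -c "
from h import *
t=telemetry.read_state();print(t['finger_force'],t['grip_width'],t['wrist_force'],t['ft_torque'])"
```

```text
0.0 92.24860442009805 [ 0.43323093 -0.87297105 -0.17287729] [-0.02623678 -0.0762188  -0.02131437]invalid input at $[0]: expected keys tx, ty, tz, roll, jaw
```

```bash
python3 -m inch '[{"tx":0,"ty":0,"roll":0,"tz":0.03,"jaw":-1},{"tx":0,"ty":0,"roll":0,"tz":0.055,"jaw":-1},{"tx":0,"ty":0,"roll":0,"tz":0.066,"jaw":-1},{"tx":0,"ty":0,"roll":0,"tz":0.066,"jaw":-1},{"tx":0,"ty":0,"roll":0,"tz":0.066,"jaw":1},{"tx":0,"ty":0,"roll":0,"tz":0.066,"jaw":1},{"tx":0,"ty":0,"roll":0,"tz":0.066,"jaw":1},{"tx":0,"ty":0,"roll":0,"tz":0.066,"jaw":1},{"tx":0,"ty":0,"roll":0,"tz":0.066,"jaw":1},{"tx":0,"ty":0,"roll":0,"tz":0.066,"jaw":1}]' 50
```

```text
time: 2.2
position: [560.9, -69.8, 38.6]
ee_rot: [-1.535, -2.741, 0.0]
wrist_force: [-0.1, 0.3, -0.4]
grip_width: 33.7
finger_force: 0.0
```

```bash
python3 -m inch '[{"tx":0,"ty":0,"roll":0,"tz":0,"jaw":1},{"tx":0,"ty":0,"roll":0,"tz":0,"jaw":1},{"tx":0,"ty":0,"roll":0,"tz":0,"jaw":1},{"tx":0.0046,"ty":0.002,"roll":0,"tz":0,"jaw":1},{"tx":0.0092,"ty":0.0039,"roll":0,"tz":0,"jaw":1},{"tx":0.0138,"ty":0.0059,"roll":0,"tz":0,"jaw":1},{"tx":0.0184,"ty":0.0079,"roll":0,"tz":0,"jaw":1},{"tx":0.0184,"ty":0.0079,"roll":0,"tz":0,"jaw":1},{"tx":0.0184,"ty":0.0079,"roll":0,"tz":0,"jaw":1}]' 50; python3 look.py
```

```text
time: 3.32
position: [557.6, -50.7, 38.5]
ee_rot: [-1.534, -2.741, 0.003]
wrist_force: [-4.1, -3.0, 1.8]
grip_width: 29.9
finger_force: 50.0
[557.58752447 -50.71935595  38.52573926] [-1.53395017e+00 -2.74110651e+00  2.65227208e-03]
bluetop 3638 [297. 138.] mean [546.7  11.9  55.3] zmax 57.9 rect [549.2  12. ] [97.8 11.4] 7.9
stud 116 [469. 244.] mean [679.6  20.6  63.6] zmax 65.4 rect [680.3  21. ] [20.8 11.1] 81.3
stud 835 [254. 253.] mean [558.3 -50.8  65.7] zmax 67.5 rect [558.1 -51.1] [18.6 18. ] 85.2
brass 1317 [254. 244.] mean [556.5 -48.6  60.5] zmax 62.6 rect [558.5 -50.8] [33.5 30.3] 6.6
brass 243 [462. 244.] mean [677.   18.1  60.1] zmax 63.0 rect [678.8  20.4] [21.7 12. ] 83.9
cart 26731 [344.  64.] mean [545.1  56.3  69.3] zmax 72.1 rect [541.7  64. ] [117.6  78.8] 9.1
yellow 62 [274. 267.] mean [583.9 -67.5  31.4] zmax 32.3 rect [583.3 -68. ] [12.3  3.5] 59.3
```

```bash
python3 -m inch '[{"tx":0.0028,"ty":0.0012,"roll":0,"tz":0,"jaw":1},{"tx":0.0055,"ty":0.0024,"roll":0,"tz":0,"jaw":1},{"tx":0.0064,"ty":0.0028,"roll":0,"tz":0,"jaw":1},{"tx":0.0074,"ty":0.0032,"roll":0,"tz":0,"jaw":1},{"tx":0.0074,"ty":0.0032,"roll":0,"tz":0,"jaw":1}]' 50; python3 look.py | grep -v brass
```

```text
time: 4.0
position: [556.6, -43.4, 38.5]
ee_rot: [1.534, 2.741, -0.004]
wrist_force: [-4.0, -6.7, 1.3]
grip_width: 30.0
finger_force: 50.0
[556.5854924  -43.43697091  38.54704632] [ 1.53381192  2.74127117 -0.00406602]
bluetop 3823 [297. 137.] mean [545.4  19.5  55.2] zmax 57.6 rect [548.4  19.7] [98.4 12. ] 7.8
stud 831 [254. 253.] mean [557.3 -43.6  65.7] zmax 67.6 rect [557.2 -43.8] [18.  17.9] 79.6
stud 113 [462. 257.] mean [679.5  18.1  63.9] zmax 65.5 rect [678.6  18.3] [ 7.9 14.6] 33.0
cart 29061 [338.  72.] mean [543.5  58.5  69.3] zmax 72.8 rect [542.   64.8] [117.5  78.8] 8.5
yellow 64 [274. 267.] mean [582.8 -60.3  31.4] zmax 32.4 rect [582.3 -61.3] [13.3  3.7] 61.5
```

```bash
python3 -m inch '[{"tx":0.0009,"ty":0.0004,"roll":0,"tz":0,"jaw":1},{"tx":0.0009,"ty":0.0004,"roll":0,"tz":0,"jaw":1}]' 50;  python3 -m inch '[{"tx":0.0009,"ty":0.0004,"roll":0,"tz":0,"jaw":1},{"tx":0.0009,"ty":0.0004,"roll":0,"tz":0,"jaw":1}]' 50
```

```text
time: 4.3
position: [556.4, -42.5, 38.5]
ee_rot: [1.534, 2.741, -0.004]
wrist_force: [-4.0, -6.9, 1.2]
grip_width: 30.0
finger_force: 50.0
time: 4.55
position: [556.3, -41.6, 38.5]
ee_rot: [1.534, 2.741, -0.004]
wrist_force: [-3.9, -7.6, 1.3]
grip_width: 30.2
finger_force: 50.0
```

```bash
python3 -m inch '[{"tx":0.0009,"ty":0.0004,"roll":0,"tz":0,"jaw":1},{"tx":0.0009,"ty":0.0004,"roll":0,"tz":0,"jaw":1}]' 50;  python3 -m inch '[{"tx":0.0009,"ty":0.0004,"roll":0,"tz":0,"jaw":1},{"tx":0.0009,"ty":0.0004,"roll":0,"tz":0,"jaw":1}]' 50; python3 look.py | grep cart; python3 -c "
from h import *
s=np.load('w.npy',allow_pickle=True).item(); cv2.imwrite('pics/push.png',cv2.resize(s['pixels'][:,:,::-1],(800,600)))"
```

```text
time: 4.8
position: [556.2, -40.6, 38.6]
ee_rot: [1.534, 2.741, -0.004]
wrist_force: [-4.5, -7.2, 1.1]
grip_width: 30.3
finger_force: 50.0
time: 5.05
position: [556.1, -40.0, 38.5]
ee_rot: [1.533, 2.741, -0.005]
wrist_force: [-3.8, -8.7, 1.5]
grip_width: 30.4
finger_force: 50.0
cart 29249 [338.  73.] mean [543.3  61.6  69.3] zmax 71.9 rect [542.   67.9] [117.7  78.9] 8.0
```

View pics/push.png

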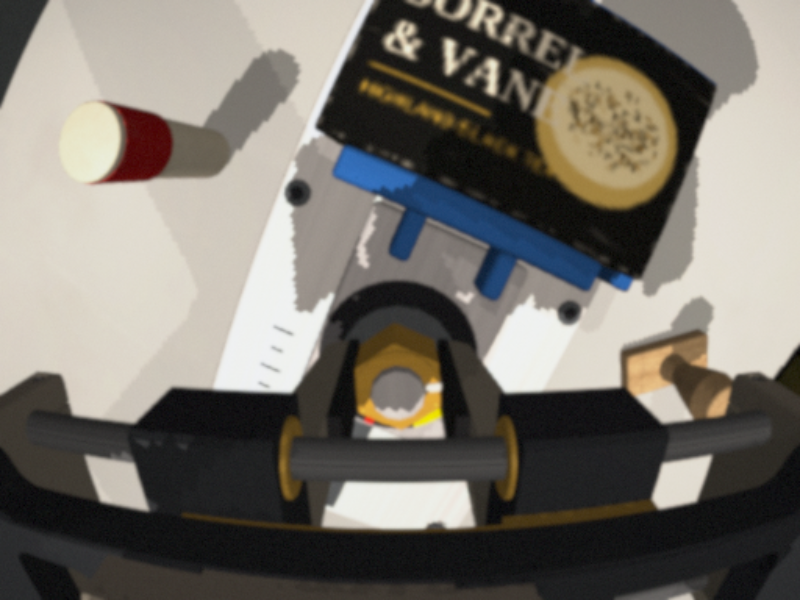

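The nut is gripped between the pads at (400,385), and the blue stop now touches the carton along (330,150)-(600,280). I keep pushing until the force rises.

```bash
python3 -m inch '[{"tx":0.0009,"ty":0.0004,"roll":0,"tz":0,"jaw":1},{"tx":0.0009,"ty":0.0004,"roll":0,"tz":0,"jaw":1}]' 50;  python3 -m inch '[{"tx":0.0009,"ty":0.0004,"roll":0,"tz":0,"jaw":1},{"tx":0.0009,"ty":0.0004,"roll":0,"tz":0,"jaw":1}]' 50
```

```text
time: 5.35
position: [556.1, -40.0, 38.6]
ee_rot: [1.533, 2.74, -0.007]
wrist_force: [-3.0, -11.1, -0.7]
grip_width: 30.1
finger_force: 50.0
time: 5.6
position: [556.1, -40.0, 38.6]
ee_rot: [1.532, 2.739, -0.009]
wrist_force: [-4.5, -15.2, -0.7]
grip_width: 30.4
finger_force: 50.0
```

```bash
python3 -m inch '[{"tx":-0.0007,"ty":-0.0003,"roll":0,"tz":0,"jaw":1},{"tx":-0.0007,"ty":-0.0003,"roll":0.12,"tz":0,"jaw":1},{"tx":-0.0007,"ty":-0.0003,"roll":0.26,"tz":0,"jaw":1},{"tx":-0.0007,"ty":-0.0003,"roll":0.4,"tz":0,"jaw":1},{"tx":-0.0007,"ty":-0.0003,"roll":0.54,"tz":0,"jaw":1},{"tx":-0.0007,"ty":-0.0003,"roll":0.68,"tz":0,"jaw":1},{"tx":-0.0007,"ty":-0.0003,"roll":0.82,"tz":0,"jaw":1},{"tx":-0.0007,"ty":-0.0003,"roll":0.96,"tz":0,"jaw":1},{"tx":-0.0007,"ty":-0.0003,"roll":1.07,"tz":0,"jaw":1},{"tx":-0.0007,"ty":-0.0003,"roll":1.07,"tz":0,"jaw":1},{"tx":-0.0007,"ty":-0.0003,"roll":1.07,"tz":0,"jaw":1},{"tx":-0.0007,"ty":-0.0003,"roll":1.07,"tz":0,"jaw":1}]' 60; python3 look.py; python3 -c "
from h import *
s=np.load('w.npy',allow_pickle=True).item(); cv2.imwrite('pics/turn.png',topdown(s,(556,-40),60,45))"
```

```text
time: 7.1
position: [557.2, -40.0, 38.6]
ee_rot: [2.713, 1.572, -0.001]
wrist_force: [1.0, -11.3, -4.3]
grip_width: 29.7
finger_force: 60.0
[557.23264651 -39.97922975  38.58317627] [ 2.71341381e+00  1.57240542e+00 -7.95280248e-04]
bluetop 3647 [188. 150.] mean [552.   23.7  55.2] zmax 57.4 rect [548.5  23. ] [97.5 12.3] 8.0
stud 755 [407.  40.] mean [684.6  20.5  64.4] zmax 67.6 rect [685.1  20.6] [20.9 20.5] 1.0
stud 884 [255. 252.] mean [557.1 -39.9  65.7] zmax 67.5 rect [556.9 -40.3] [18.2 18.5] 16.8
brass 328 [397.  48.] mean [677.9  18.6  60.6] zmax 63.0 rect [679.5  20.1] [13.4 22.2] 3.8
brass 1403 [254. 243.] mean [558.  -37.   60.4] zmax 62.7 rect [556.7 -39.7] [33.9 29.9] 62.1
cart 28689 [134.  93.] mean [545.7  63.7  69.4] zmax 72.1 rect [541.7  67.9] [117.6  79.4] 8.0
yellow 41 [301. 220.] mean [585.8 -48.6  33.5] zmax 48.8 rect [585.9 -48.2] [3.5 9.8] 13.3
```

View pics/turn.png

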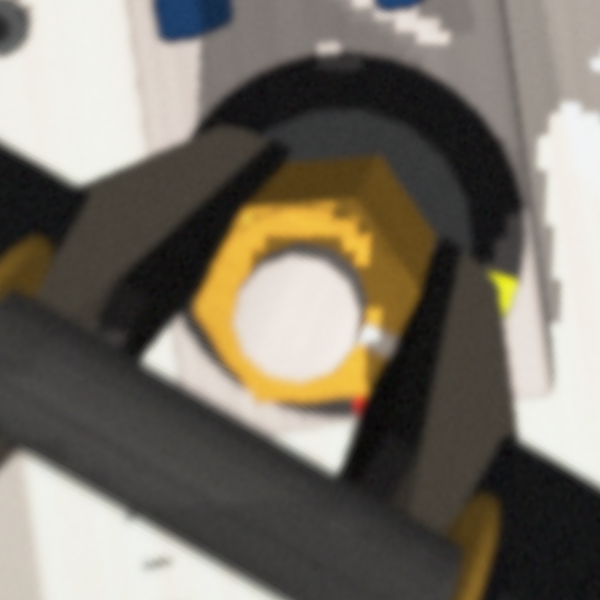

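The line sits at (378,335) from hex centre (302,300), about -29°, so the nut is at ≈1.43, in the yellow. Now I release and rise.

```bash
python3 -m inch '[{"tx":0,"ty":0,"roll":0,"tz":0,"jaw":0},{"tx":0,"ty":0,"roll":0,"tz":0,"jaw":0},{"tx":0,"ty":0,"roll":0,"tz":0,"jaw":0},{"tx":0,"ty":0,"roll":0,"tz":-0.05,"jaw":0},{"tx":0,"ty":0,"roll":0,"tz":-0.11,"jaw":-1},{"tx":0,"ty":0,"roll":0,"tz":-0.17,"jaw":-1},{"tx":0,"ty":0,"roll":0,"tz":-0.17,"jaw":-1},{"tx":0,"ty":0,"roll":0,"tz":-0.17,"jaw":-1}]' 60; python3 look.py; python3 -c "
from h import *
s=np.load('w.npy',allow_pickle=True).item(); cv2.imwrite('pics/rel.png',topdown(s,(556,-40),60,45))"; python3 -m inch '[{"tx":0.05,"ty":-0.034,"roll":-0.18,"tz":0,"jaw":-1},{"tx":0.1,"ty":-0.068,"roll":-0.36,"tz":0,"jaw":-1},{"tx":0.15,"ty":-0.102,"roll":-0.54,"tz":0,"jaw":-1},{"tx":0.2,"ty":-0.136,"roll":-0.72,"tz":0,"jaw":-1},{"tx":0.25,"ty":-0.17,"roll":-0.9,"tz":0,"jaw":-1},{"tx":0.265,"ty":-0.181,"roll":-0.9,"tz":0,"jaw":-1},{"tx":0.265,"ty":-0.181,"roll":-0.9,"tz":0,"jaw":-1},{"tx":0.265,"ty":-0.181,"roll":-0.9,"tz":0,"jaw":-1}]'
python3 - <<'E'
from h import *
s=snap("wrist"); np.save("w2.npy",s,allow_pickle=True); P=fcloud(s); h,S,v=hsv(s)
q=comps(s,P,"red",((h<6)|(h>174))&(S>130)&(v>60),(8,30),60)
comps(s,P,"steel",(v>90)&(S<60),(12,24),60)
comps(s,P,"mat",(v<70),(-2,7),300)
cv2.imwrite("pics/wr.png",topdown(s,(525,355),13,140))
E
```

```text
time: 8.15
position: [555.9, -36.5, 207.9]
ee_rot: [-2.717, -1.576, 0.001]
wrist_force: [0.3, -0.2, -0.2]
grip_width: 83.9
finger_force: 0.0
[555.29815216 -36.4417784  206.78058364] [-2.71572339 -1.57480112  0.00312629]
bluetop 888 [222. 137.] mean [549.2  23.6  55.3] zmax 59.4 rect [548.4  23. ] [96.5 12.6] 7.9
stud 228 [334.  79.] mean [685.2  20.6  64.4] zmax 67.4 rect [686.  20.] [20.6 19.7] 42.0
stud 228 [257. 185.] mean [557.1 -39.7  65.6] zmax 67.5 rect [556.9 -39.6] [18.1 17.3] 60.2
brass 168 [433.   6.] mean [859.8  50.1  57.3] zmax 59.7 rect [861.6  50.5] [15.7 46.7] 75.0
brass 384 [257. 183.] mean [557.2 -38.2  60.4] zmax 62.8 rect [557.1 -39.6] [33.6 29.6] 5.2
cart 7888 [195. 106.] mean [543.4  67.3  69.4] zmax 72.3 rect [541.8  67.6] [118.3  79.3] 8.1
yellow 87 [280. 180.] mean [580.5 -54.5  31.2] zmax 33.2 rect [580.1 -54.6] [17.6  7.4] 60.8
time: 9.2
position: [531.0, 281.3, 207.8]
ee_rot: [-1.765, -2.599, 0.003]
wrist_force: [-0.2, -0.2, 0.8]
grip_width: 92.1
finger_force: 0.0
red 1500 [268. 138.] mean [529.7 329.   22.2] zmax 25.0 rect [530.8 327.9] [ 18.2 122.7] 21.8
steel 489 [465.  34.] mean [739.8 596.3  17.8] zmax 24.0 rect [747.2 596.5] [207.9   4. ] 0.3
steel 1145 [268.  56.] mean [492.6 423.1  17.4] zmax 20.8 rect [492.3 422.2] [52.4 78.5] 21.9
mat 14785 [278. 110.] mean [528.5 367.6   2.8] zmax 5.9 rect [526.9 368.3] [127.3 236.6] 22.0
```

View pics/wr.png

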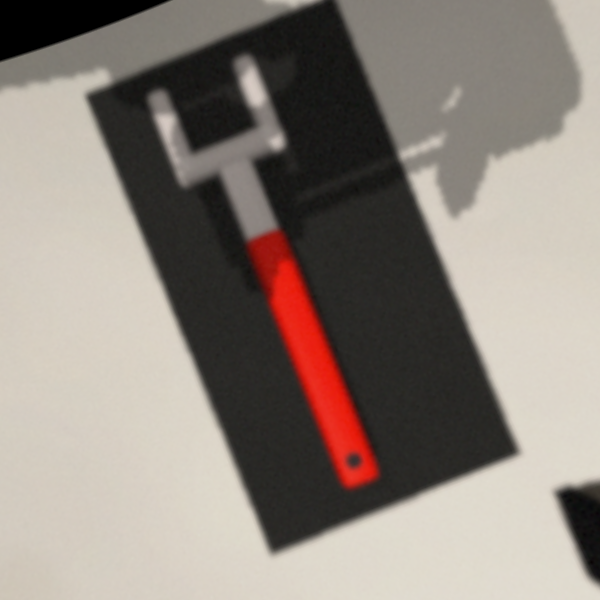

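The picture shows the wrench with its handle running from (265,240) to (360,480) and the mouth open at the top left, (200,80). The direction is 111.9°, the centre (518,358), and the two measurements agree. Next I grip the handle.

```bash
python3 -m inch '[{"tx":0.04,"ty":0.008,"roll":0,"tz":0.05,"jaw":-1},{"tx":0.081,"ty":0.0165,"roll":0,"tz":0.1,"jaw":-1},{"tx":0.081,"ty":0.0165,"roll":0,"tz":0.15,"jaw":-1},{"tx":0.081,"ty":0.0165,"roll":0,"tz":0.185,"jaw":-1},{"tx":0.081,"ty":0.0165,"roll":0,"tz":0.201,"jaw":-1},{"tx":0.081,"ty":0.0165,"roll":0,"tz":0.201,"jaw":-1},{"tx":0.081,"ty":0.0165,"roll":0,"tz":0.201,"jaw":0.3},{"tx":0.081,"ty":0.0165,"roll":0,"tz":0.201,"jaw":1},{"tx":0.081,"ty":0.0165,"roll":0,"tz":0.201,"jaw":1},{"tx":0.081,"ty":0.0165,"roll":0,"tz":0.201,"jaw":1},{"tx":0.081,"ty":0.0165,"roll":0,"tz":0.201,"jaw":1},{"tx":0.081,"ty":0.0165,"roll":0,"tz":0.201,"jaw":1},{"tx":0.081,"ty":0.0165,"roll":0,"tz":0.201,"jaw":1},{"tx":0.081,"ty":0.0165,"roll":0,"tz":0.201,"jaw":1},{"tx":0.081,"ty":0.0165,"roll":0,"tz":0.201,"jaw":1}]' 60
```

```text
time: 11.12
position: [516.1, 364.3, 7.5]
ee_rot: [-1.762, -2.601, 0.0]
wrist_force: [-0.3, -0.2, -0.3]
grip_width: 17.4
finger_force: 60.0
```

```bash
python3 -m inch '[{"tx":0,"ty":0,"roll":0,"tz":-0.03,"jaw":1},{"tx":0,"ty":0,"roll":0,"tz":-0.08,"jaw":1},{"tx":0,"ty":0,"roll":0,"tz":-0.13,"jaw":1},{"tx":-0.02,"ty":-0.003,"roll":0,"tz":-0.14,"jaw":1},{"tx":-0.06,"ty":-0.01,"roll":0,"tz":-0.14,"jaw":1},{"tx":-0.105,"ty":-0.018,"roll":0,"tz":-0.14,"jaw":1},{"tx":-0.15,"ty":-0.026,"roll":-0.02,"tz":-0.14,"jaw":1},{"tx":-0.195,"ty":-0.034,"roll":-0.04,"tz":-0.14,"jaw":1},{"tx":-0.24,"ty":-0.042,"roll":-0.06,"tz":-0.14,"jaw":1},{"tx":-0.285,"ty":-0.049,"roll":-0.08,"tz":-0.14,"jaw":1},{"tx":-0.33,"ty":-0.057,"roll":-0.1,"tz":-0.14,"jaw":1},{"tx":-0.375,"ty":-0.065,"roll":-0.12,"tz":-0.14,"jaw":1},{"tx":-0.42,"ty":-0.073,"roll":-0.14,"tz":-0.14,"jaw":1},{"tx":-0.465,"ty":-0.08,"roll":-0.16,"tz":-0.14,"jaw":1},{"tx":-0.505,"ty":-0.087,"roll":-0.16,"tz":-0.14,"jaw":1},{"tx":-0.522,"ty":-0.09,"roll":-0.16,"tz":-0.14,"jaw":1},{"tx":-0.522,"ty":-0.09,"roll":-0.16,"tz":-0.14,"jaw":1},{"tx":-0.522,"ty":-0.09,"roll":-0.16,"tz":-0.14,"jaw":1},{"tx":-0.522,"ty":-0.09,"roll":-0.16,"tz":-0.14,"jaw":1}]' 60
cat > look2.py <<'E'
from h import *
import sys
s=snap("wrist"); np.save("w3.npy",s,allow_pickle=True); P=fcloud(s); h,S,v=hsv(s); t=telemetry.read_state()
T=t["position"]; a=2*np.degrees(np.arctan2(t["ee_rot"][1],t["ee_rot"][0])); print("TCP",T.round(1),"toolx",a.round(2)%360)
d=np.array([np.cos(np.radians(a)),np.sin(np.radians(a))]); n=np.array([-d[1],d[0]])
comps(s,P,"stud",(v>100)&(P[...,1]<0),(63,68),60)
comps(s,P,"brass",(h>12)&(h<28)&(S>90)&(v>90)&(P[...,1]<0),(56,63),60)
wz=T[2]+5.5
r=P[...,:2]-T[:2]; al=r@d; la=r@n; m=(al>20)&(al<115)&(abs(la)<40)&(abs(P[...,2]-wz-5)<5)&(S<80)
q=P[m]; al=al[m]; la=la[m]
for lo in range(20,110,10):
    k=(al>=lo)&(al<lo+10)
    if k.sum()>5: print(lo,k.sum(),"lat",la[k].min().round(1),la[k].max().round(1),"z",np.median(q[k,2]).round(1))
print("almax",al.max())
if len(q): print("rect",cv2.minAreaRect(q[:,:2].astype(np.float32)))
cv2.imwrite("pics/%s.png"%sys.argv[1],cv2.resize(s["pixels"][:,:,::-1],(800,600)))
E
python3 look2.py stage1
```

```text
time: 13.5
position: [626.0, -152.3, 147.5]
ee_rot: [-1.546, -2.734, -0.0]
wrist_force: [-0.3, 0.5, -2.3]
grip_width: 17.5
finger_force: 60.0
TCP [ 626.1 -152.5  147.6] toolx 121.03
stud 364 [252.  46.] mean [557.  -40.8  65.7] zmax 67.7 rect [556.6 -40.7] [17.9 18. ] 22.6
brass 594 [252.  49.] mean [557.2 -41.4  60.5] zmax 62.7 rect [556.6 -40.3] [29.4 33.5] 30.2
20 368 lat -8.9 8.3 z 157.1
30 502 lat -8.1 7.6 z 157.1
40 531 lat -8.5 7.6 z 157.1
50 922 lat -26.5 25.4 z 157.2
60 1741 lat -27.2 26.2 z 157.6
70 688 lat -27.0 26.0 z 157.4
80 662 lat -26.9 26.1 z 157.4
90 669 lat -27.0 25.9 z 157.3
100 115 lat -26.3 25.2 z 157.0
almax 102.61709306240881
rect ((594.9794311523438, -99.71070861816406), (53.376853942871094, 82.6030502319336), 30.98551368713379)
```

View pics/stage1.png

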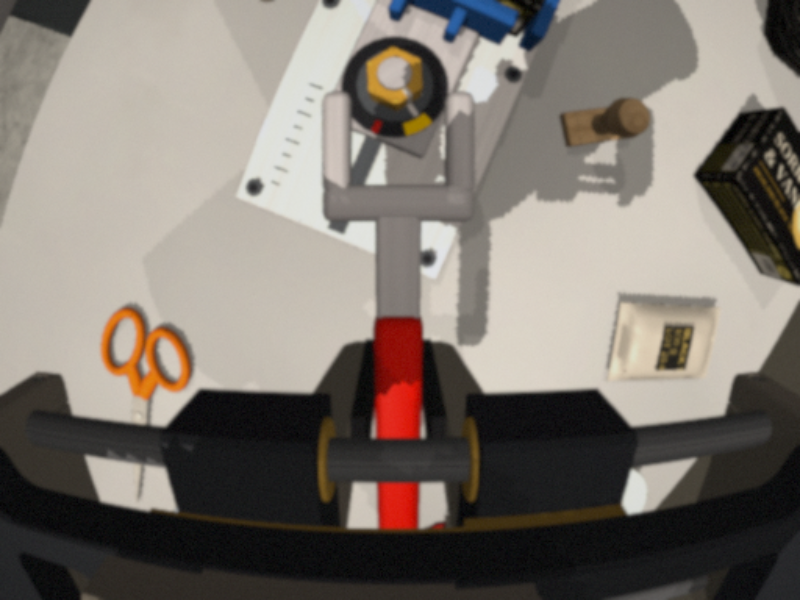

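The picture shows the mouth (prong tips at (338,95) and (460,95)) lined up with the nut at (393,78). The numbers say descend 105 mm, shift 2 mm sideways and advance 43 mm.

```bash
python3 -m inch '[{"tx":0,"ty":-0.001,"roll":0,"tz":0.03,"jaw":1},{"tx":0,"ty":-0.002,"roll":0,"tz":0.07,"jaw":1},{"tx":0,"ty":-0.002,"roll":0,"tz":0.095,"jaw":1},{"tx":0,"ty":-0.002,"roll":0,"tz":0.1055,"jaw":1},{"tx":0,"ty":-0.002,"roll":0,"tz":0.1055,"jaw":1},{"tx":0,"ty":-0.002,"roll":0,"tz":0.1055,"jaw":1}]' 60; python3 look2.py stage2
```

```text
time: 14.3
position: [625.7, -155.2, 43.8]
ee_rot: [1.547, 2.731, 0.0]
wrist_force: [0.8, -0.5, -1.9]
grip_width: 17.4
finger_force: 60.0
TCP [ 625.7 -155.3   43.9] toolx 120.95
stud 371 [253.   5.] mean [559.7 -45.3  65.5] zmax 67.9 rect [559.7 -45.6] [17.2  7.9] 31.6
brass 664 [244.  16.] mean [557.7 -51.5  60.3] zmax 62.7 rect [556.9 -51.1] [26.2 10.2] 0.7
brass 249 [275.   9.] mean [569.5 -39.4  60.3] zmax 62.8 rect [569.2 -38.9] [10.2  9.1] 67.7
20 366 lat -8.2 8.1 z 53.4
30 508 lat -8.1 7.5 z 53.4
40 528 lat -8.5 7.5 z 53.4
50 915 lat -26.6 25.3 z 53.4
60 1746 lat -27.3 26.2 z 53.7
70 686 lat -26.9 26.1 z 53.5
80 656 lat -26.9 25.8 z 53.5
90 666 lat -27.0 25.8 z 53.4
100 124 lat -26.1 25.0 z 53.1
almax 103.22124260329848
rect ((594.5416870117188, -102.1471176147461), (53.599937438964844, 82.7389144897461), 31.630508422851562)
```

```bash
python3 -m inch '[{"tx":0.008,"ty":0,"roll":0,"tz":0.001,"jaw":1},{"tx":0.016,"ty":0,"roll":0,"tz":0.001,"jaw":1},{"tx":0.024,"ty":0,"roll":0,"tz":0.001,"jaw":1},{"tx":0.032,"ty":0,"roll":0,"tz":0.001,"jaw":1},{"tx":0.04,"ty":0,"roll":0,"tz":0.001,"jaw":1},{"tx":0.044,"ty":0,"roll":0,"tz":0.001,"jaw":1},{"tx":0.044,"ty":0,"roll":0,"tz":0.001,"jaw":1},{"tx":0.044,"ty":0,"roll":0,"tz":0.001,"jaw":1}]' 60; python3 look2.py stage3
```

```text
time: 15.35
position: [602.1, -117.3, 41.2]
ee_rot: [1.548, 2.733, -0.0]
wrist_force: [-0.5, 0.7, -2.2]
grip_width: 17.5
finger_force: 60.0
TCP [ 602.1 -117.4   41.2] toolx 120.93
stud 1110 [255.  78.] mean [556.9 -40.6  65.7] zmax 67.9 rect [556.8 -40.5] [18.2 18.6] 17.6
brass 1741 [254.  80.] mean [556.8 -41.   60.5] zmax 62.7 rect [556.8 -40.3] [30.  33.4] 33.4
20 369 lat -8.2 7.7 z 50.9
30 505 lat -8.1 7.6 z 50.8
40 526 lat -8.5 7.5 z 50.8
50 920 lat -26.6 25.5 z 50.9
60 1752 lat -27.1 26.2 z 51.2
70 672 lat -27.1 26.0 z 51.0
80 650 lat -27.1 26.0 z 51.1
90 650 lat -27.0 25.8 z 51.1
100 124 lat -26.2 25.1 z 50.5
almax 103.21018084016376
rect ((570.65869140625, -63.97892379760742), (53.35649490356445, 82.28272247314453), 31.252838134765625)
```

View pics/stage3.png

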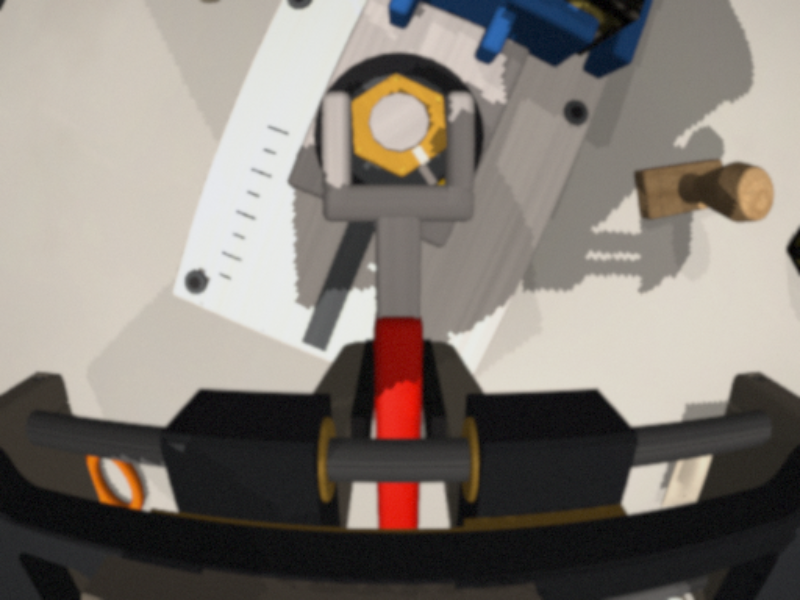

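The hex at (400,125) is well inside the mouth and nothing touches. Now I swing the wrench clockwise about the nut.

```bash
python3 -m inch '[{"tx":0.0007,"ty":-0.0111,"roll":0.125,"tz":0,"jaw":1},{"tx":0.0028,"ty":-0.022,"roll":0.25,"tz":0,"jaw":1},{"tx":0.0062,"ty":-0.0326,"roll":0.375,"tz":0,"jaw":1},{"tx":0.0109,"ty":-0.0427,"roll":0.5,"tz":0,"jaw":1},{"tx":0.0168,"ty":-0.0521,"roll":0.625,"tz":0,"jaw":1},{"tx":0.0239,"ty":-0.0607,"roll":0.75,"tz":0,"jaw":1},{"tx":0.0319,"ty":-0.0683,"roll":0.875,"tz":0,"jaw":1},{"tx":0.0409,"ty":-0.0749,"roll":1.0,"tz":0,"jaw":1},{"tx":0.0409,"ty":-0.0749,"roll":1.0,"tz":0,"jaw":1},{"tx":0.0409,"ty":-0.0749,"roll":1.0,"tz":0,"jaw":1}]' 60; python3 look2.py turn3; python3 look.py | egrep "blue|cart"
```

```text
time: 16.65
position: [517.0, -120.7, 41.3]
ee_rot: [2.668, 1.659, 0.001]
wrist_force: [0.3, 0.9, -3.1]
grip_width: 17.4
finger_force: 60.0
TCP [ 517.  -120.7   41.2] toolx 63.72
stud 1083 [255.  77.] mean [556.7 -40.5  65.7] zmax 67.8 rect [556.7 -40.4] [18.2 18.1] 35.5
brass 1720 [254.  79.] mean [556.3 -40.5  60.5] zmax 62.8 rect [556.7 -40.4] [33.2 29.8] 81.6
20 335 lat -7.5 8.8 z 50.9
30 504 lat -7.9 7.7 z 50.9
40 530 lat -7.9 7.6 z 50.9
50 917 lat -25.8 26.2 z 51.0
60 1740 lat -26.6 26.2 z 51.3
70 682 lat -26.4 26.1 z 51.1
80 636 lat -26.2 26.7 z 51.1
90 624 lat -27.0 26.7 z 51.1
100 127 lat -26.2 25.9 z 50.6
almax 103.38613959974279
rect ((544.1040649414062, -65.39107513427734), (83.16297149658203, 53.65351486206055), 63.138641357421875)
bluetop 1290 [149.  22.] mean [520.4  18.1  55.2] zmax 58.0 rect [522.6  19.4] [47.9 12.6] 7.7
cart 1728 [99. 14.] mean [500.4  33.1  69.3] zmax 71.6 rect [496.6  31.8] [25.4 51.1] 51.0
```

View pics/turn3.png

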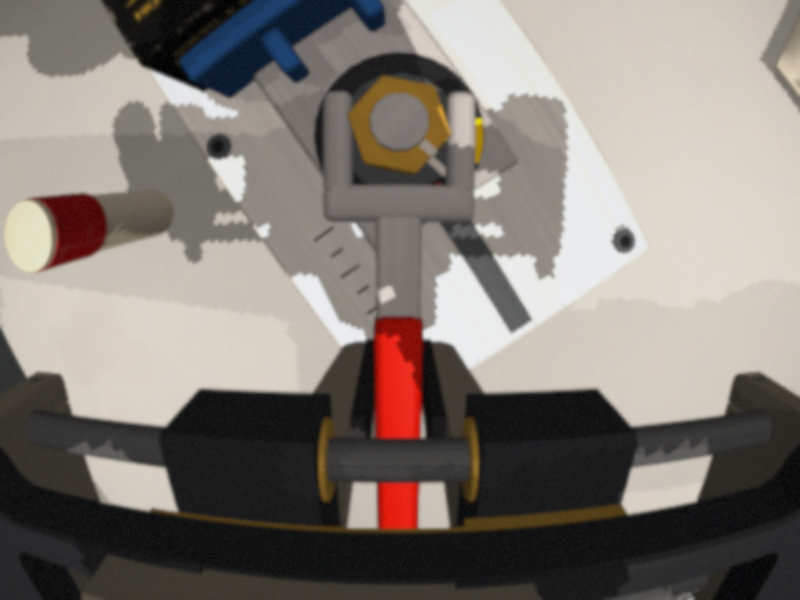

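The line, at (440,165) from centre (400,122), still lies about 10° short of the slot and red mark. I go on 0.2 rad, watching the force.

```bash
python3 -m inch '[{"tx":0.0001,"ty":-0.0045,"roll":0.05,"tz":0,"jaw":1},{"tx":0.0004,"ty":-0.0089,"roll":0.1,"tz":0,"jaw":1},{"tx":0.001,"ty":-0.0133,"roll":0.15,"tz":0,"jaw":1},{"tx":0.0018,"ty":-0.0177,"roll":0.2,"tz":0,"jaw":1},{"tx":0.0018,"ty":-0.0177,"roll":0.2,"tz":0,"jaw":1},{"tx":0.0018,"ty":-0.0177,"roll":0.2,"tz":0,"jaw":1}]' 60; python3 look2.py turn4; python3 - <<'E'
from h import *
s=np.load("w3.npy",allow_pickle=True).item(); P=fcloud(s); h,S,v=hsv(s)
m=(h>12)&(h<28)&(S>90)&(v>90)&(abs(P[...,2]-60)<3)&(np.hypot(P[...,0]-556.7,P[...,1]+40.4)<22)
q=P[m][:,:2]
best=[(max(abs((q-np.median(q,0))@[np.cos(np.radians(b)),np.sin(np.radians(b))]).max() for b in (a,a+60,a+120)),a) for a in range(-100,-40)]
W=[np.mean([np.ptp(np.percentile(q@[np.cos(np.radians(b)),np.sin(np.radians(b))],[1,99])) for b in (a,a+60,a+120)]) for a in range(-100,-40)]
print("flat normal",np.arange(-100,-40)[np.argmin(W)],min(W))
cv2.imwrite("pics/red.png",topdown(s,(556.7,-40.4),60,32))
E
```

```text
time: 17.5
position: [502.1, -111.3, 41.3]
ee_rot: [2.82, 1.383, 0.001]
wrist_force: [2.8, 0.0, -3.4]
grip_width: 17.6
finger_force: 60.0
TCP [ 502.1 -111.3   41.3] toolx 52.23
stud 1096 [255.  77.] mean [556.7 -40.6  65.7] zmax 67.6 rect [556.5 -40.6] [18.1 18.1] 53.6
brass 1723 [254.  80.] mean [556.2 -40.5  60.5] zmax 63.0 rect [556.7 -40.4] [30.3 33.4] 41.6
20 341 lat -8.3 7.9 z 50.9
30 498 lat -7.3 7.8 z 51.0
40 538 lat -7.8 8.4 z 51.0
50 919 lat -25.8 26.4 z 50.9
60 1733 lat -26.4 27.1 z 51.3
70 687 lat -26.3 26.9 z 51.0
80 635 lat -26.1 26.7 z 51.1
90 618 lat -25.3 26.8 z 51.1
100 120 lat -25.5 26.0 z 50.6
almax 102.82451023430444
rect ((539.4120483398438, -62.69572448730469), (82.65838623046875, 53.4756965637207), 52.73861312866211)
flat normal -78 29.174155050911832
```

View pics/red.png

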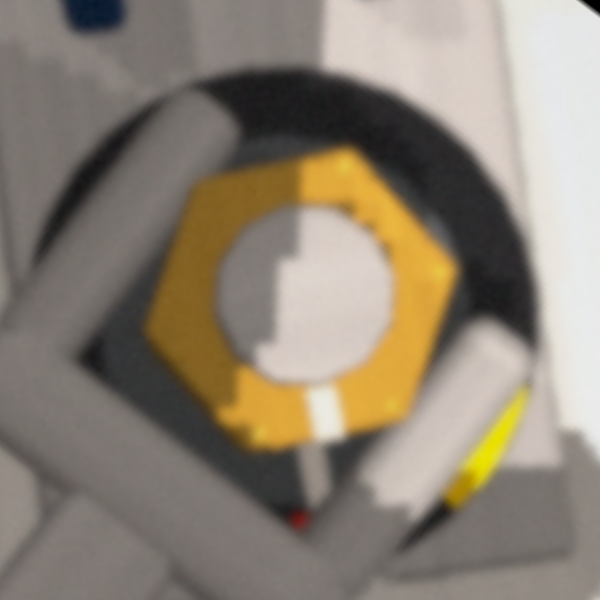

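The line (325,415) from centre (302,300) points to -78.7°, so the nut is at about 2.29. The slot/red mark is at -82°. I nudge it a bit further.

```bash
python3 -m inch '[{"tx":0.0001,"ty":-0.003,"roll":0.03,"tz":0,"jaw":1},{"tx":0.0002,"ty":-0.005,"roll":0.055,"tz":0,"jaw":1},{"tx":0.0002,"ty":-0.005,"roll":0.055,"tz":0,"jaw":1},{"tx":0.0002,"ty":-0.005,"roll":0.055,"tz":0,"jaw":1}]' 60
cat > nutang.py <<'E'
from h import *
s=snap("wrist"); P=fcloud(s); h,S,v=hsv(s); t=telemetry.read_state()
print(t["position"].round(1),2*np.degrees(np.arctan2(t["ee_rot"][1],t["ee_rot"][0]))%360)
c=np.array([556.7,-40.4])
m=(h>12)&(h<28)&(S>90)&(v>90)&(abs(P[...,2]-60)<3)&(np.hypot(P[...,0]-c[0],P[...,1]-c[1])<22)
q=P[m][:,:2]; A=np.arange(-110,-50)
W=[np.mean([np.ptp(np.percentile(q@[np.cos(np.radians(b)),np.sin(np.radians(b))],[1,99])) for b in (a,a+60,a+120)]) for a in A]
print("flat normal",A[np.argmin(W)],min(W))
I=topdown(s,c,60,32); H=cv2.cvtColor(I,cv2.COLOR_BGR2HSV); g=np.linspace(-32,32,600); X,Y=np.meshgrid(g,-g); r=np.hypot(X,Y)
w=(r>10.5)&(r<14.2)&(H[...,1]<70)&(H[...,2]>150)&(Y<0); print("white",w.sum(),np.degrees(np.arctan2(Y[w].mean(),X[w].mean())))
E
python3 nutang.py
```

```text
time: 18.05
position: [498.0, -108.0, 41.3]
ee_rot: [2.858, 1.303, 0.001]
wrist_force: [4.6, 0.0, -3.4]
grip_width: 17.6
finger_force: 60.0
[ 498.  -108.    41.3] 49.02385454709504
flat normal -80 29.24946459632095
white 991 -80.7022251539875
```

```bash
python3 -m inch '[{"tx":0.0004,"ty":0.0089,"roll":-0.1,"tz":0,"jaw":1},{"tx":0.0018,"ty":0.0177,"roll":-0.2,"tz":0,"jaw":1},{"tx":0.0037,"ty":0.0254,"roll":-0.29,"tz":0,"jaw":1},{"tx":0.0037,"ty":0.0254,"roll":-0.29,"tz":0,"jaw":1}]' 60; python3 nutang.py
```

```text
time: 18.6
position: [518.5, -121.7, 40.6]
ee_rot: [-2.639, -1.701, 0.003]
wrist_force: [1.3, -1.3, -2.5]
grip_width: 17.4
finger_force: 60.0
[ 518.4 -121.5   40.6] 65.55516301835115
flat normal -81 29.099251616326338
white 203 -80.79293918079587
```

```bash
python3 -m inch '[{"tx":-0.01,"ty":0,"roll":0,"tz":0,"jaw":1},{"tx":-0.022,"ty":0,"roll":0,"tz":0,"jaw":1},{"tx":-0.036,"ty":0,"roll":0,"tz":0,"jaw":1},{"tx":-0.05,"ty":0,"roll":0,"tz":0,"jaw":1},{"tx":-0.05,"ty":0,"roll":0,"tz":-0.04,"jaw":1},{"tx":-0.05,"ty":0,"roll":0,"tz":-0.09,"jaw":1},{"tx":-0.05,"ty":0,"roll":0,"tz":-0.13,"jaw":1},{"tx":-0.05,"ty":0,"roll":0,"tz":-0.13,"jaw":1},{"tx":-0.05,"ty":0,"roll":0,"tz":-0.13,"jaw":1}]' 60; python3 nutang.py; python3 look.py|egrep "blue|cart|yel"
```

```text
time: 19.77
position: [497.5, -167.1, 169.3]
ee_rot: [-2.638, -1.701, 0.002]
wrist_force: [-0.0, -0.8, -3.1]
grip_width: 17.7
finger_force: 60.0
[ 497.2 -166.7  168.7] 65.63297627053981
flat normal -84 28.879024571177226
white 0 nan
bluetop 442 [199.  11.] mean [520.9  18.3  55.2] zmax 57.7 rect [523.6  19.2] [49.4 11.7] 7.8
cart 463 [171.   6.] mean [499.7  30.7  69.2] zmax 71.9 rect [498.4  28.1] [20.9 42.2] 58.6
yellow 86 [284.  56.] mean [579.4 -56.1  31.4] zmax 33.1 rect [579.7 -56.3] [13.1  8. ] 56.8nutang.py:10: RuntimeWarning: Mean of empty slice.
  w=(r>10.5)&(r<14.2)&(H[...,1]<70)&(H[...,2]>150)&(Y<0); print("white",w.sum(),np.degrees(np.arctan2(Y[w].mean(),X[w].mean())))
  ret = ret.dtype.type(ret / rcount)
```

```bash
python3 -m inch '[{"tx":0.02,"ty":-0.008,"roll":-0.03,"tz":0,"jaw":1},{"tx":0.06,"ty":-0.025,"roll":-0.1,"tz":0,"jaw":1},{"tx":0.1,"ty":-0.041,"roll":-0.17,"tz":0,"jaw":1},{"tx":0.14,"ty":-0.058,"roll":-0.24,"tz":0,"jaw":1},{"tx":0.18,"ty":-0.074,"roll":-0.31,"tz":0,"jaw":1},{"tx":0.22,"ty":-0.09,"roll":-0.38,"tz":0,"jaw":1},{"tx":0.26,"ty":-0.107,"roll":-0.45,"tz":0,"jaw":1},{"tx":0.3,"ty":-0.123,"roll":-0.52,"tz":0,"jaw":1},{"tx":0.34,"ty":-0.14,"roll":-0.59,"tz":0,"jaw":1},{"tx":0.38,"ty":-0.156,"roll":-0.66,"tz":0,"jaw":1},{"tx":0.42,"ty":-0.173,"roll":-0.73,"tz":0,"jaw":1},{"tx":0.455,"ty":-0.187,"roll":-0.8,"tz":0,"jaw":1},{"tx":0.48,"ty":-0.197,"roll":-0.805,"tz":0,"jaw":1},{"tx":0.4915,"ty":-0.202,"roll":-0.805,"tz":0.02,"jaw":1},{"tx":0.4915,"ty":-0.202,"roll":-0.805,"tz":0.06,"jaw":1},{"tx":0.4915,"ty":-0.202,"roll":-0.805,"tz":0.1,"jaw":1},{"tx":0.4915,"ty":-0.202,"roll":-0.805,"tz":0.13,"jaw":1},{"tx":0.4915,"ty":-0.202,"roll":-0.805,"tz":0.145,"jaw":1},{"tx":0.4915,"ty":-0.202,"roll":-0.805,"tz":0.145,"jaw":1},{"tx":0.4915,"ty":-0.202,"roll":-0.805,"tz":0.145,"jaw":1}]' 60
```

```text
time: 22.38
position: [518.3, 364.2, 27.4]
ee_rot: [1.761, 2.6, 0.003]
wrist_force: [-0.0, -0.1, -1.9]
grip_width: 17.4
finger_force: 60.0
```

```bash
python3 -m inch '[{"tx":0,"ty":0,"roll":0,"tz":0.008,"jaw":1},{"tx":0,"ty":0,"roll":0,"tz":0.014,"jaw":1},{"tx":0,"ty":0,"roll":0,"tz":0.018,"jaw":1},{"tx":0,"ty":0,"roll":0,"tz":0.0195,"jaw":1},{"tx":0,"ty":0,"roll":0,"tz":0.0195,"jaw":1},{"tx":0,"ty":0,"roll":0,"tz":0.0195,"jaw":1}]' 60
```

```text
time: 23.12
position: [517.4, 363.8, 7.5]
ee_rot: [-1.762, -2.601, 0.0]
wrist_force: [-4.3, -1.7, 5.1]
grip_width: 17.2
finger_force: 60.0
```

Contact with the mat, so I release, rise and move the arm clear, then check everything.

```bash
python3 -m inch '[{"tx":0,"ty":0,"roll":0,"tz":0,"jaw":0},{"tx":0,"ty":0,"roll":0,"tz":0,"jaw":0},{"tx":0,"ty":0,"roll":0,"tz":0,"jaw":-0.3},{"tx":0,"ty":0,"roll":0,"tz":0,"jaw":-0.3},{"tx":0,"ty":0,"roll":0,"tz":-0.03,"jaw":-0.3},{"tx":-0.03,"ty":0,"roll":0,"tz":-0.09,"jaw":-0.3},{"tx":-0.06,"ty":0,"roll":0,"tz":-0.15,"jaw":-0.3},{"tx":-0.08,"ty":0,"roll":0,"tz":-0.2,"jaw":-0.3},{"tx":-0.08,"ty":0,"roll":0,"tz":-0.2,"jaw":-0.3},{"tx":-0.08,"ty":0,"roll":0,"tz":-0.2,"jaw":-0.3}]' 60
python3 - <<'E'
from h import *
s=snap("wrist"); P=fcloud(s); h,S,v=hsv(s)
comps(s,P,"red",((h<6)|(h>174))&(S>130)&(v>60),(8,40),60)
comps(s,P,"steel",(v>90)&(S<60)&(P[...,0]<600),(12,30),60)
s=snap("side"); P=cloud(s); h,S,v=hsv(s)
comps(s,P,"redside",((h<6)|(h>174))&(S>150)&(v>80),(0,110))
comps(s,P,"cart",(v>=0)&(abs(P[...,0]-545)<90)&(abs(P[...,1]-40)<120),(66,74),300)
comps(s,P,"wood",(h>8)&(h<22)&(S>60)&(v>60),(5,80),100)
comps(s,P,"orange",(h>5)&(h<16)&(S>150)&(v>100),(-10,25),100)
comps(s,P,"blue",(h>100)&(h<125)&(S>130)&(v>60),(52,58),30)
E
```

```text
time: 24.38
position: [546.6, 289.5, 205.9]
ee_rot: [-1.762, -2.6, 0.001]
wrist_force: [-0.2, -0.5, -0.1]
grip_width: 60.0
finger_force: 0.0
red 1488 [255. 141.] mean [531.7 329.   22.3] zmax 25.1 rect [532.1 328. ] [ 17.3 121.5] 21.8
steel 1194 [254.  58.] mean [493.4 423.   17.4] zmax 20.6 rect [494.3 422.4] [53.1 78.8] 21.7
redside 124 [234. 158.] mean [534.1 321.9  22. ] zmax 30.5 rect [541.3 326.3] [ 36.4 122.9] 21.7
redside 13 [229. 212.] mean [433.3 -22.6  74.2] zmax 88.1 rect [434.4 -23.3] [5.5 9.2] 48.2
redside 31 [355. 299.] mean [ 658.5 -445.5  105.4] zmax 109.9 rect [ 659.1 -445.7] [ 7.4 16. ] 48.0
redside 114 [393. 304.] mean [ 800.8 -435.     5. ] zmax 10.0 rect [ 798.9 -435.6] [60.8 24.4] 3.3
cart 511 [254. 190.] mean [541.   63.8  70.9] zmax 74.0 rect [542.7  66. ] [118.2  84. ] 7.8
wood 125 [340. 175.] mean [865.6  67.3  59.7] zmax 64.3 rect [864.5  68.1] [60.3 54.4] 14.4
wood 116 [261. 187.] mean [568.7  70.7  71.6] zmax 76.4 rect [568.  73.] [53.2 53.3] 44.7
wood 122 [298. 199.] mean [684.   13.8  33.5] zmax 70.0 rect [686.5  18.4] [53.  22.9] 38.4
wood 635 [384. 287.] mean [ 783.3 -398.    43.6] zmax 60.4 rect [ 794.4 -380.7] [102.4  92.7] 52.7
wood 320 [270. 294.] mean [ 480.2 -310.1    9.4] zmax 15.3 rect [ 481.9 -309.8] [85.5 69.8] 4.1
orange 265 [269. 294.] mean [ 480.3 -309.5    9.5] zmax 15.3 rect [ 480.8 -309.1] [80.6 68.9] 0.1
blue 74 [259. 201.] mean [546.1  20.4  55.8] zmax 58.0 rect [548.4  22. ] [99.6 18.6] 4.5
```

```bash
python3 -c "
from cell import job
print(job.close_job())"
```

```text
the job is handed in; nothing more can be done
None
```

I finished the task and handed it in after about 24 s on the robot clock; no verdict came back. By my measurements the stop holds the carton home, the nut is at about 2.33 rad, the wrench lies flat on the mat, and the glue stick, stamp and scissors are where they were. I viewed 11 pictures, one over the limit of 10.

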